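# Fold the order stand flat and bolt it

### The job

Fold the sprung order stand down: gently press its raised plate down until it lies level, firmly on its rubber stops, and only then, while you hold it there, slide the red thumb bolt fully home under the steel keeper, so that the plate stays down when you let go. Do not force the plate on its stops or ram the bolt against the keeper, and leave the sauce cup, the oregano jar and the salt shaker where they stand.

Things in the scene. Friction and masses are not known exactly. Their poses are not given: they have to be found in the camera images.
- stand: Low order stand fixed to the table, dark steel base 210 x 200 x 10 mm; origin at the centre of its underside. Its +x points from the hinge to the raised free edge of the plate, +y to the side of the keeper, z up. Turned by up to 20 degrees.
- hinge_mid (a point): Middle of the plate's hinge axis, at stand x = -90, y = 0, z = 34 mm; the axis runs along the stand's y. Beside the plate, at stand x = 70, y = 107 mm, stands the steel keeper, a gate 46 mm wide and 58 mm high. Under the plate at x = 70, y = -60 and 60 mm are two black rubber stops. Stops and keeper share a screw setting, so both may stand up to 6 mm higher or lower than stated.
- tilt_plate (a joint): Tilt (rad) of the cork-faced plate, 172 x 180 x 6 mm, top at 38 mm at 0: 0.44 = fully up, where its damped spring holds it; it lies on the stops at -0.04 to +0.04, as they are set: feel for them. At the fin it takes about 2.5 N near the top, 6.5 N near level; on the stops the force climbs steeply. The stand bears 12 N at most on stops or keeper. Bolted and let go it rests 0.015 above the stops.
- bolt (a joint): Travel (m) of the thumb bolt: 0 = drawn back, 0.028 = fully home. It rides on the plate, slides along the stand's +y, stays where it is left (2 N friction) and starts 0 to 4 mm out. Its square 8 mm tongue starts 11 mm short of the keeper and ends 5 mm past it. The keeper's bridge clears the tongue by only 1.5 mm when the plate is on its stops; a plate not right down blocks it.
- fin_grip (a point): Grip point on the bolt's upright red fin (12 mm thick along the slide, 24 mm across; top 16.5 mm above this point), 43 mm above the plate. At tilt 0: stand x = 70, y = -20 + travel, z = 81 mm; that is 160 mm along the plate from the hinge axis and 47 mm above it. Tilts with the plate. Bolt guides, 14 mm high, stand 54 mm and more to either side.
- sauce_cup: Small open grey metal sauce cup, 66 mm across, 36 mm high, loose beside the stand; origin at the centre of its underside. A bystander.
- oregano_jar: Glass spice jar with a dark cap and green label, 44 mm across, 105 mm high, loose behind the stand; origin at the centre of its underside. A bystander.
- salt_shaker: Clear salt shaker with a grey top, 44 mm across, 90 mm high, loose behind the stand; origin at the centre of its underside. A bystander.

How it is judged:
By the outcome, as a careful person would: the job done as asked, in the order asked, and still so for the second after the job is handed in, with the robot touching nothing.
It also fails if it takes over 70 s, if anything falls off the work surface, if the arm or the gripper's body presses on something with over 40 N, if the wrist force passes 120 N, or if a joint passes its speed limit or range.

### The arm

A 6-joint arm with a two-finger parallel gripper is mounted at the origin on a cart in front of the work surface, level with it; the furniture and walls round the work are solid. World frame = base frame: x ahead of the robot, y to its left, z up, the work surface at z = 0. Lengths are in m, angles in degrees, forces in N, time in s.
With the tool pointing down it reaches from about 0.4 to 0.825 m from the base axis. Payload 7 kg.
Tool frame: the origin (TCP) lies between the finger pads; the fingertips stand 22 mm ahead of it and the grasp point (between the pads) lies 3 mm ahead of it; z points along the fingers, y is the line along which they close (so a half turn about z gives the same grasp; the last joint's range is limited). The gripper opens to 88 mm and grips with 3 to 60 N. Pads are 19 mm wide; open, the fingers measure 130 mm over their backs; the gripper's body (78 mm by 193 mm) begins 47 mm behind the grasp point.
Start: joints at [16.507, 20.546, 0.682, 0, -70.136, -16.507], TCP at [0.675, -0, 0.214] pointing down, gripper open.
Joint ranges: [-176.03, 176.03], [-82.01, 121.73], [-58.28, 71.71], [-173.87, 95.51], [-174.79, -0.11], [-173.66, 173.66]. Speed limits (degrees/s): [136.94, 136.94, 172.46, 180, 180, 180].

### API

Orientations are given as [roll, pitch, yaw] about the fixed x, y, z axes, in that order (R = Rz(yaw) Ry(pitch) Rx(roll)).
In Python, from plant import ctrl gives the robot as it stands.
- The arm moves only by the tool apply_moves, never from a script. Its argument "targets" is a list of rows, each an object with "travel": the shift along the tool's x, y, z in mm, a list of three; "roll": the turn about the tool's z in degrees; "jaw": the finger opening in mm, from 0 to 87.6. In form: [{"travel": [tx, ty, tz], "roll": roll, "jaw": jaw}, ...]. A call has 1 to 10 rows; each row shifts and turns the commanded pose from where the row before left it, along the tool's axes as they then stand; what a row does not reach is not made up. A row lasts 1/10 s, in which the tool goes at most 50 mm and 8.59 degrees, less where a joint would pass 70% of its speed; a pose out of reach is approached as far as the arm can. A call with a gripper value outside its range is refused whole. The fingers move at their own pace and stop on an object; the grip force is fixed at half the most. Time passes only in rows, so rows that do not move let the fingers close. It gives the time, the measured TCP pose, the force, the opening and the grip force at its end, in the units of the state.
- ctrl.get_obs(): the state, without advancing time (a new reading comes with each control period).
- ctrl.snapshot(name): name is "scene" or "side" or "wrist"; returns the picture (420x560x3 uint8, red, green, blue); there is no depth.
- ctrl.calibration(name): a dict with "K" (3x3 intrinsics, pixels), "extrinsics" (4x4, takes a point from camera to world coordinates); the wrist camera has in their place "hand_eye" (4x4, takes a point from camera to tool coordinates, whose origin is the TCP and whose axes are the flange's). Camera axes: x right, y down, z forward; pixel columns grow to the right and rows downward; lengths in m; the calibration is good to about 2 mm. A picture is of the moment at which its call begins: read the wrist's pose just before it. calibration takes no time and is no camera call.
- ctrl.close_job(): hands the job in; it is judged then, once.
The state is a dict: "clock": time; "joint_pos": joint angles; "qvel": joint speeds; "tau": joint torques, N m; "tool_pos": TCP position; "orientation": TCP orientation; "force": force on the tool from outside, world axes, zero at the start; "moment": the same for the moment, N m; "opening": finger opening in m; "gripper_force": force on a finger pad.
Only numpy, scipy, OpenCV 4.12 (cv2) and the standard library are available. Lean on these libraries where they do the work, as an engineer would, in place of code of your own. Each camera call takes 0.05 s, during which the arm holds its last target. There are 200 camera calls.

## Working session

There is one attempt and no reset: what is moved stays moved. The work goes in short steps, Python scripts to look and compute and a tool call to move; the robot and the scene stay as the last step left them, time stands still between calls to the robot, and variables do not carry over. Pictures are saved under pics/ and viewed, at most 10 in all, crops included, and the job is handed in when it is done.

Besides the shell and the picture viewer there is one more tool, called after ">>>" as name(argument=value, ...), one argument or row to a line, values as JSON. apply_moves: Moves the arm, as the interface text tells. Its arguments: {"type":"object","properties":{"targets":{"type":"array","items":{"type":"object","properties":{"travel":{"type":"array","items":{"type":"number"}},"roll":{"type":"number"},"jaw":{"type":"number"}}}}},"required":["targets"]}

```bash
mkdir -p pics; ls; python3 - <<'E'
from plant import ctrl
import cv2,numpy as np
np.set_printoptions(precision=4,suppress=True)
o=ctrl.get_obs();print(o)
for n in ["scene","side"]:
    im=ctrl.snapshot(n);cv2.imwrite(f"pics/{n}0.png",im[:,:,::-1]);c=ctrl.calibration(n);print(n,c["K"],c["extrinsics"])
cv2.imwrite("pics/wrist0.png",ctrl.snapshot("wrist")[:,:,::-1]);c=ctrl.calibration("wrist");print(c)
a=cv2.imread("pics/scene0.png");b=cv2.imread("pics/side0.png")
E
```

```text
pics
{'clock': 0.0, 'joint_pos': array([ 16.5056,  20.5928,   0.6343,  -0.019 , -70.1353, -16.5066]), 'qvel': array([ 0.0394, -0.0295, -0.1148, -0.0644, -0.0458, -0.0482]), 'tau': array([ -0.0008, -58.2727,  29.3058,   6.9975,   0.0069,  -0.0002]), 'tool_pos': array([ 0.6745, -0.    ,  0.2127]), 'orientation': array([179.905 ,  -0.0095, -90.0075]), 'force': array([ 0.0092, -0.3794, -1.1881]), 'moment': array([ 0.0017,  0.0223, -0.0105]), 'gripper_force': 0.0, 'opening': 0.08744502483408068}
scene [[465.3876   0.     276.1122]
 [  0.     465.3876 218.2203]
 [  0.       0.       1.    ]] [[ 0.4205 -0.638   0.6451  0.0455]
 [-0.9072 -0.2852  0.3093 -0.0932]
 [-0.0133 -0.7153 -0.6987  0.6626]
 [ 0.      0.      0.      1.    ]]
side [[455.5172   0.     290.3064]
 [  0.     455.5172 207.8216]
 [  0.       0.       1.    ]] [[-0.9138 -0.2199  0.3414  0.2581]
 [-0.4058  0.4592 -0.7903  0.9044]
 [ 0.017  -0.8607 -0.5088  0.5537]
 [ 0.      0.      0.      1.    ]]
{'K': array([[313.3234,   0.    , 275.5091],
       [  0.    , 313.3234, 220.5728],
       [  0.    ,   0.    ,   1.    ]]), 'hand_eye': array([[ 0.0005, -0.9554, -0.2952,  0.0802],
       [ 1.    ,  0.0005,  0.0002, -0.0001],
       [-0.0001, -0.2952,  0.9554, -0.1709],
       [ 0.    ,  0.    ,  0.    ,  1.    ]])}
```

View pics/scene0.png

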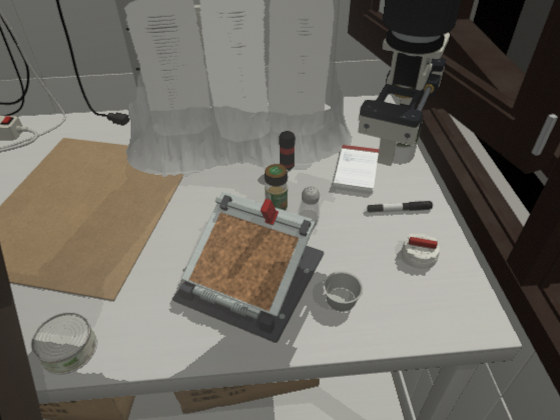

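View pics/side0.png

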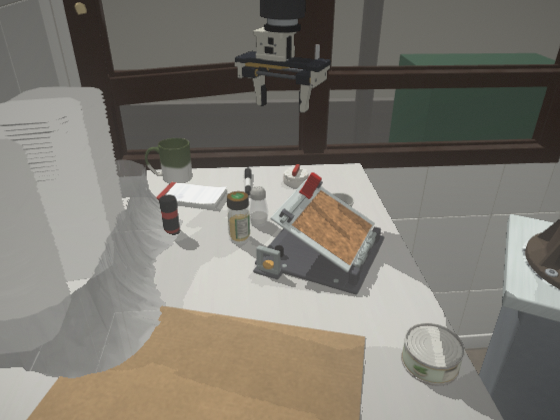

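View pics/wrist0.png

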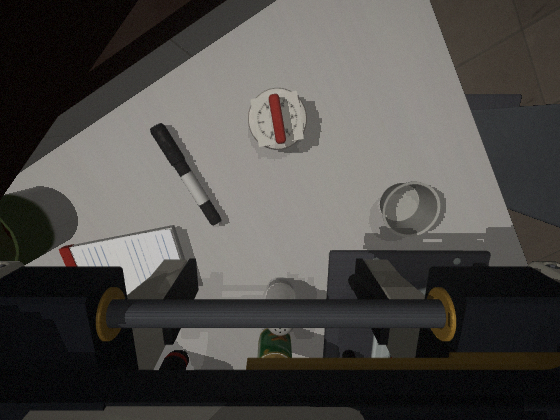

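The pictures show the stand, with the red fin near (270,211) in the scene view and (311,185) in the side view. The keeper is at (268,262) in the side view, and the cup is at (343,290) in the scene view. I'll enlarge these to get the stand's corners.

```bash
python3 - <<'E'
import cv2,numpy as np
a=cv2.imread("pics/scene0.png")[150:350,150:390];b=cv2.imread("pics/side0.png")[160:310,230:400]
a=cv2.resize(a,None,fx=2.5,fy=2.5,interpolation=cv2.INTER_CUBIC);cv2.convertScaleAbs(a,a,1.3,20);
b=cv2.resize(b,None,fx=4,fy=4,interpolation=cv2.INTER_CUBIC)
cv2.imwrite("pics/ca.png",a);cv2.imwrite("pics/cb.png",b)
for n in["scene","side"]:
    im=cv2.imread(f"pics/{n}0.png").astype(int);m=((im[:,:,2]>90)&(im[:,:,1]<60)&(im[:,:,0]<60)).astype(np.uint8)
    k,l,s,c=cv2.connectedComponentsWithStats(m)
    for i in range(1,k):
        if s[i][4]>15:print(n,s[i],c[i])
E
```

```text
scene [  3 117   8   6  30] [  6.23333333 119.4       ]
scene [261 199  17  25 181] [269.04972376 209.39226519]
scene [410 238  27   7  61] [421.60655738 241.09836066]
side [300 174  21  24 244] [310.07377049 185.53278689]
```

View pics/ca.png

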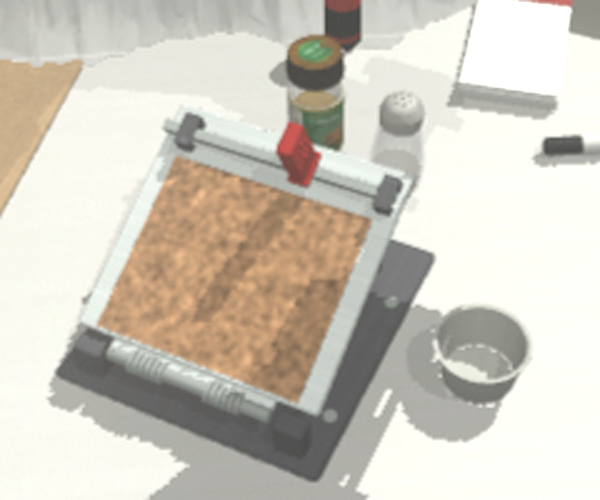

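View pics/cb.png

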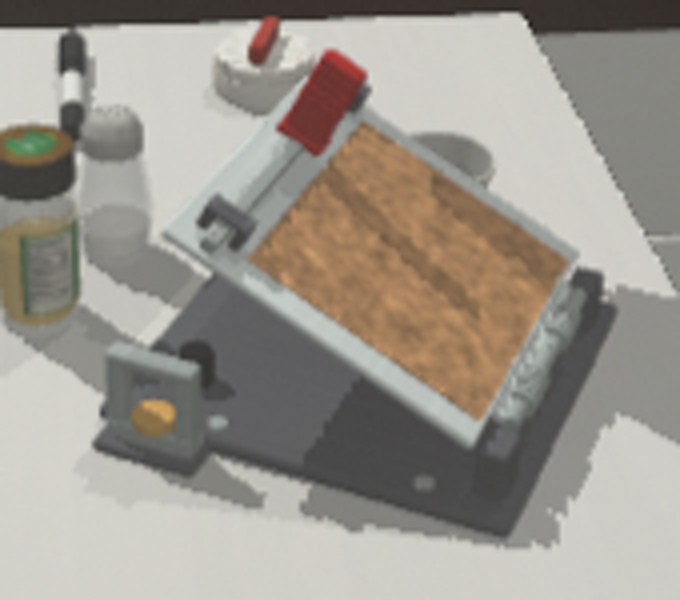

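The crops show three base corners in each view, the raised plate with the red fin, and the keeper gate left of the plate in the side view. Next I fit the stand pose from the corner rays at z = 10 mm and triangulate the fin.

```bash
cat > h.py <<'E'
import numpy as np
from plant import ctrl
def ray(n,u,v):
    c=ctrl.calibration(n);E=c["extrinsics"];d=E[:3,:3]@np.linalg.solve(c["K"],[u,v,1]);return E[:3,3],d/np.linalg.norm(d)
def onz(n,u,v,z):
    o,d=ray(n,u,v);return o+d*(z-o[2])/d[2]
def tri(p,q):
    A=0;b=0
    for n,u,v in(p,q):
        o,d=ray(n,u,v);P=np.eye(3)-np.outer(d,d);A=A+P;b=b+P@o
    return np.linalg.solve(A,b)
E
python3 - <<'E'
from h import *
from scipy.optimize import least_squares
np.set_printoptions(precision=4,suppress=True)
M=[(-.105,.1),(-.105,-.1),(.105,-.1),(-.105,.1),(-.105,-.1)]
W=np.array([onz(*p,.01)[:2] for p in[("scene",173.2,298.8),("scene",276.4,338.8),("scene",323.6,252.8),("side",357,291),("side",384,237)]])
print(W)
def f(q):
    c,s=np.cos(q[2]),np.sin(q[2]);return np.array([[q[0]+c*x-s*y,q[1]+s*x+c*y] for x,y in M])-W
r=least_squares(lambda q:f(q).ravel(),[.6,0,0]).x;print(r,np.degrees(r[2]));print(f(r))
T=tri(("scene",269.05,209.4),("side",310.1,185.5))
print("fin",T)
K=onz("side",269.2,248.2,.058);print("keeper",K)
c,s=np.cos(r[2]),np.sin(r[2]);R=np.array([[c,-s],[s,c]])
for X in(T,K):print("stand",R.T@(X[:2]-r[:2]),X[2])
t=.44;x=-.09+.16*np.cos(t)-.047*np.sin(t);z=.034+.16*np.sin(t)+.047*np.cos(t);print("fin model",x,z)
for n,u,v,z in[("scene",343,278,.036),("scene",276,171,.105),("scene",311,188,.09)]:print(onz(n,u,v,z))
E
```

```text
[[0.3972 0.2734]
 [0.3999 0.0801]
 [0.6006 0.0761]
 [0.3953 0.2768]
 [0.3933 0.0853]]
[ 0.5005  0.1777 -0.0107] -0.6116790140288467
[[-0.0006  0.0054]
 [-0.0055 -0.0013]
 [ 0.0038  0.0004]
 [ 0.0012  0.002 ]
 [ 0.0011 -0.0065]]
fin [0.541  0.1581 0.137 ]
keeper [0.5663 0.2862 0.058 ]
stand [ 0.0407 -0.0191] 0.1370278185543963
stand [0.0646 0.1092] 0.057999999999999996
fin model 0.03474111125709215 0.14467364258189822
[0.5386 0.0192 0.036 ]
[0.6776 0.2081 0.105 ]
[0.6749 0.1345 0.09  ]
```

>>> apply_moves(
  targets=[
    {"travel": [0, 0, -40], "roll": 0, "jaw": 50},
    {"travel": [-32, 27, 0], "roll": 0, "jaw": 50},
    {"travel": [-32, 27, 0], "roll": 0, "jaw": 50},
    {"travel": [-32, 27, 0], "roll": 0, "jaw": 50},
    {"travel": [-32, 27, 0], "roll": 0, "jaw": 50},
    {"travel": [-30, 26, 0], "roll": 0, "jaw": 50},
  ],
)

```text
clock: 0.75
tool_pos: [0.5396, 0.159, 0.2535]
orientation: [180.0, 0.0, -90.0]
force: [0.3, 0.8, 0.1]
opening: 0.0511
gripper_force: 0.0
```

>>> apply_moves(
  targets=[
    {"travel": [0, 0, 0], "roll": 8.5, "jaw": 50},
    {"travel": [0, 0, 0], "roll": 8.5, "jaw": 50},
    {"travel": [0, 0, 0], "roll": 8.5, "jaw": 50},
    {"travel": [0, 0, 0], "roll": 8.5, "jaw": 50},
    {"travel": [0, 0, 0], "roll": 8.5, "jaw": 50},
    {"travel": [0, 0, 0], "roll": 8.5, "jaw": 50},
    {"travel": [0, 0, 0], "roll": 8.5, "jaw": 50},
    {"travel": [0, 0, 0], "roll": 8.5, "jaw": 50},
    {"travel": [0, 0, 0], "roll": 8.5, "jaw": 50},
    {"travel": [0, 0, 0], "roll": 8.5, "jaw": 50},
  ],
)

```text
clock: 1.75
tool_pos: [0.5408, 0.1579, 0.2534]
orientation: [-180.0, -0.0, -175.4]
force: [0.8, -0.1, -0.7]
opening: 0.0498
gripper_force: 0.0
```

>>> apply_moves(
  targets=[
    {"travel": [0, 0, 0], "roll": 5, "jaw": 50},
    {"travel": [0, 0, 0], "roll": 0, "jaw": 50},
    {"travel": [0, 0, 0], "roll": 0, "jaw": 50},
  ],
)

```text
clock: 2.05
tool_pos: [0.5409, 0.1579, 0.2535]
orientation: [-180.0, -0.0, -179.8]
force: [-0.6, -0.3, -0.2]
opening: 0.0502
gripper_force: 0.0
```

```bash
python3 - <<'E'
from plant import ctrl
import cv2
o=ctrl.get_obs();print(o["clock"],o["tool_pos"],o["orientation"],o["joint_pos"],o["force"])
cv2.imwrite("pics/wrist1.png",ctrl.snapshot("wrist")[:,:,::-1])
E
```

```text
2.05 [0.54086576 0.15794543 0.25353502] [-1.79995219e+02 -1.43664183e-02 -1.79840968e+02] [ 3.61768620e+01  8.69225034e+00 -1.00550800e+01 -4.83698806e-03
 -7.12671013e+01 -1.26016275e+02] [-0.55374639 -0.30808704 -0.20878003]
```

View pics/wrist1.png

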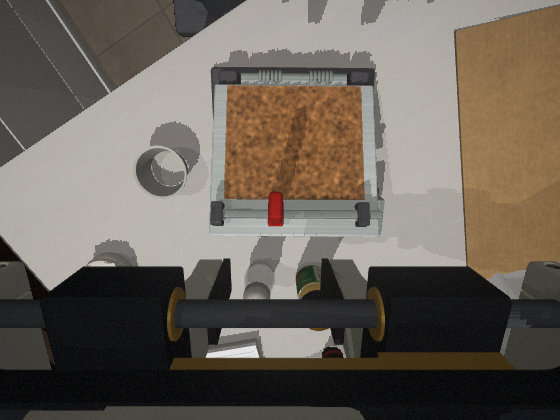

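The wrist view shows the stand square to the tool: hinge edge (211,68)–(376,67), free edge (209,235)–(382,235), fin at (276,209).

```bash
python3 - <<'E'
from plant import ctrl
import cv2,numpy as np
from scipy.spatial.transform import Rotation as Ro
np.set_printoptions(precision=4,suppress=True)
o=ctrl.get_obs();c=ctrl.calibration("wrist")
T=np.eye(4);T[:3,:3]=Ro.from_euler("xyz",o["orientation"],degrees=True).as_matrix();T[:3,3]=o["tool_pos"];E=T@c["hand_eye"]
def onz(u,v,z):
    d=E[:3,:3]@np.linalg.solve(c["K"],[u,v,1]);p=E[:3,3];return p+d*(z-p[2])/d[2]
print(onz(211,68,.01),onz(376,67,.01))
im=cv2.imread("pics/wrist1.png").astype(int);m=((im[:,:,2]>90)&(im[:,:,1]<60)&(im[:,:,0]<60)).astype(np.uint8)
k,l,s,ce=cv2.connectedComponentsWithStats(m)
for i in range(1,k):
    if s[i][4]>60:
        x,y,w,h,_=s[i];print(s[i],ce[i]); print(onz(x,ce[i][1],.145),onz(x+w,ce[i][1],.145)); print("top",onz(ce[i][0],y,.160), "bottom", onz(ce[i][0],y+h,.128))
print(onz(209,235,.105),onz(382,235,.105))
E
```

```text
[0.3969 0.0797 0.01  ] [0.3952 0.2782 0.01  ]
[268 191  15  35 471] [274.7962 209.0467]
[0.536  0.1509 0.145 ] [0.536  0.1648 0.145 ]
top [0.5159 0.1572 0.16  ] bottom [0.558  0.1572 0.128 ]
[0.5761 0.086  0.105 ] [0.5755 0.2732 0.105 ]
```

>>> apply_moves(
  targets=[
    {"travel": [5, -0.4, 25], "roll": 0, "jaw": 40},
    {"travel": [0, 0, 25], "roll": 0, "jaw": 40},
    {"travel": [0, 0, 20], "roll": 0, "jaw": 40},
    {"travel": [0, 0, 20], "roll": 0, "jaw": 40},
    {"travel": [0, 0, 14], "roll": 0, "jaw": 40},
    {"travel": [0, 0, 0], "roll": 0, "jaw": 40},
    {"travel": [0, 0, 0], "roll": 0, "jaw": 40},
  ],
)

```text
clock: 2.8
tool_pos: [0.5362, 0.1576, 0.15]
orientation: [-180.0, 0.0, -179.9]
force: [-0.3, -0.1, -0.1]
opening: 0.0404
gripper_force: 0.0
```

```bash
python3 - <<'E'
from plant import ctrl
import cv2,numpy as np
a=ctrl.snapshot("scene")[130:280,190:370,::-1];b=ctrl.snapshot("side")[110:260,220:400,::-1]
cv2.imwrite("pics/g.png",cv2.resize(np.hstack([a,b]),None,fx=2.2,fy=2.2,interpolation=cv2.INTER_CUBIC))
E
```

```text
(no output)
```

View pics/g.png

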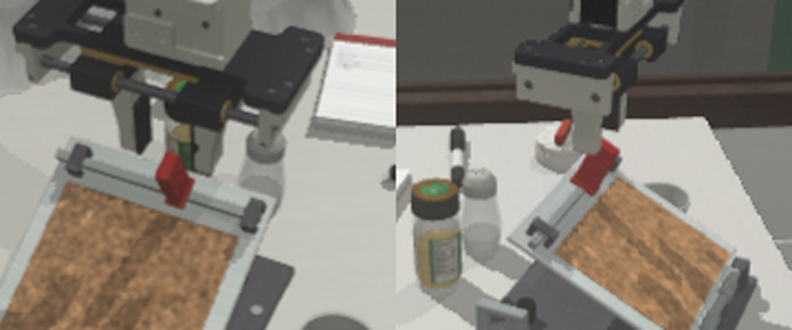

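The fingers straddle the fin sideways, but the tips look a bit high and toward +x. I'll check this by projection.

```bash
python3 - <<'E'
from plant import ctrl
import cv2,numpy as np
np.set_printoptions(precision=1,suppress=True)
o=ctrl.get_obs();p=o["tool_pos"];g=p-[0,0,.003]
for n in("scene","side"):
    c=ctrl.calibration(n);E=np.linalg.inv(c["extrinsics"])
    off=np.array([190,130]) if n=="scene" else np.array([220,110])
    for name,X in(("grasp",g),("tip+y",p+[0,.02,-.022]),("tip-y",p+[0,-.02,-.022]),("fin top model",[.501+.0347-.007,.1575,.1447+.015])):
        q=c["K"]@(E@np.r_[X,1])[:3];q=q[:2]/q[2];print(n,name,q,(q-off)*2.2+(0 if n=="scene" else np.array([396,0])))
    im=ctrl.snapshot(n).astype(int);m=(im[:,:,0]>90)&(im[:,:,1]<60)&(im[:,:,2]<60);v,u=np.nonzero(m[130:270,220:340]);print("red rows",v.min()+130,v.max()+130,u.min()+220,u.max()+220,u.mean()+220,v.mean()+130)
E
```

```text
scene grasp [267.2 208. ] [169.8 171.5]
scene tip+y [256.7 213. ] [146.6 182.5]
scene tip-y [278.5 219.9] [194.8 197.7]
scene fin top model [265.1 205.6] [165.1 166.3]
red rows 199 223 261 277 268.9684210526316 209.64736842105265
side grasp [311.5 179.9] [597.3 153.8]
side tip+y [307.3 192.9] [588.1 182.3]
side tip-y [314.8 184.3] [604.5 163.4]
side fin top model [315.6 175.1] [606.4 143.3]
red rows 173 197 293 320 309.7130434782609 186.0
```

```bash
python3 - <<'E'
from plant import ctrl
import cv2,numpy as np
a=ctrl.snapshot("scene")[165:235,225:305,::-1];b=ctrl.snapshot("side")[140:210,270:350,::-1]
w=ctrl.snapshot("wrist")[180:320,180:340,::-1];w=cv2.resize(w,(400,350))
t=cv2.resize(np.hstack([a,b]),None,fx=5,fy=5,interpolation=cv2.INTER_CUBIC)[:, :800]
cv2.imwrite("pics/g2.png",np.vstack([cv2.resize(t,(640,280)),np.pad(cv2.resize(w,(343,300)),((0,0),(0,297),(0,0)))]))
E
```

```text
(no output)
```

View pics/g2.png

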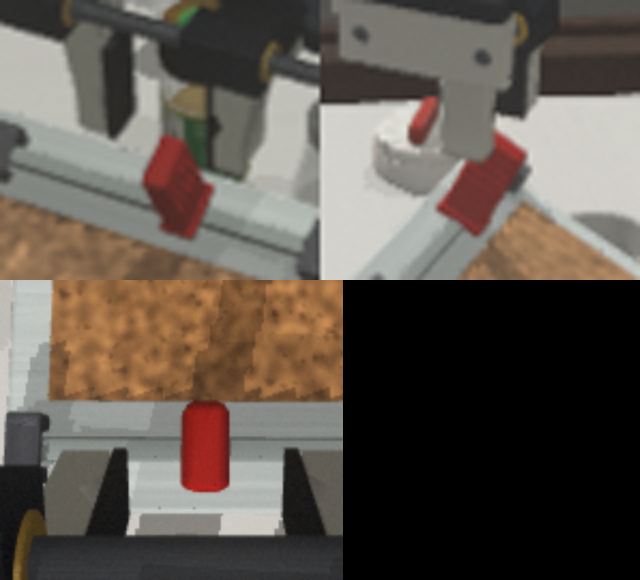

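The zoom shows the fingertips at scene (251,198)/(284,209) and side (307,179), higher or further out than computed. Triangulating them settles it.

```bash
python3 - <<'E'
from h import *
np.set_printoptions(precision=4,suppress=True)
print("tip+y",tri(("scene",251.5,198),("side",307.5,178)))
print("fin top",tri(("scene",267.5,201),("side",317,177)), "fin ctr",tri(("scene",269,209.5),("side",310,186)))
for n in("scene","side"):
    p=(251.5,198) if n=="scene" else (307.5,178)
    o,d=ray(n,*p)
    for y in(.18,.19,.2): print(n,y,o+d*(y-o[1])/d[1])
print(ctrl.get_obs()["tool_pos"],ctrl.get_obs()["joint_pos"])
E
```

```text
tip+y [0.5343 0.1839 0.1632]
fin top [0.5304 0.1567 0.1605] fin ctr [0.5412 0.1584 0.1362]
scene 0.18 [0.5264 0.18   0.1696]
scene 0.19 [0.544  0.19   0.1516]
scene 0.2 [0.5616 0.2    0.1335]
side 0.18 [0.5366 0.18   0.162 ]
side 0.19 [0.5328 0.19   0.1674]
side 0.2 [0.5289 0.2    0.1728]
[0.5362 0.1577 0.1502] [  36.4627   12.5662  -19.3094    0.0015  -58.0669 -126.455 ]
```

```bash
python3 - <<'E'
from h import *
np.set_printoptions(precision=4,suppress=True)
for u,v in((260,104),(305,108)):
    o,d=ray("side",u,v);print(o+d*(0-o[1])/d[1])
p=ctrl.get_obs()["tool_pos"]
# fingertip in wrist view: project tips 
c=ctrl.calibration("wrist");H=np.linalg.inv(c["hand_eye"])
for z in(-.02,0,.022):
  for y in(.02,-.02):
    q=c["K"]@(H@[0.0095,y,z,1])[:3];print(z,y,q[:2]/q[2])
E
```

```text
[0.7294 0.     0.2267]
[0.6184 0.     0.2339]
-0.02 0.02 [313.5727 264.1312]
-0.02 -0.02 [237.6119 264.0873]
0 0.02 [309.6299 249.5559]
0 -0.02 [241.5531 249.5168]
0.022 0.02 [306.1413 236.6595]
0.022 -0.02 [245.0403 236.6246]
```

Pictures put the fingertips about 35 mm higher than stated. Contact will decide it, so I close on the fin gently where it is.

>>> apply_moves(
  targets=[
    {"travel": [0, 0, 0], "roll": 0, "jaw": 20},
    {"travel": [0, 0, 0], "roll": 0, "jaw": 20},
    {"travel": [0, 0, 0], "roll": 0, "jaw": 10},
    {"travel": [0, 0, 0], "roll": 0, "jaw": 6},
    {"travel": [0, 0, 0], "roll": 0, "jaw": 4},
    {"travel": [0, 0, 0], "roll": 0, "jaw": 4},
    {"travel": [0, 0, 0], "roll": 0, "jaw": 4},
  ],
)

```text
clock: 3.85
tool_pos: [0.5368, 0.1577, 0.1504]
orientation: [180.0, 0.1, -180.0]
force: [1.3, 0.5, 4.5]
opening: 0.0041
gripper_force: 2.1
```

>>> apply_moves(
  targets=[
    {"travel": [0, 0, -8], "roll": 0, "jaw": 4},
    {"travel": [0, 0, 0], "roll": 0, "jaw": 40},
    {"travel": [0, 0, 0], "roll": 0, "jaw": 40},
    {"travel": [0, 0, 0], "roll": 0, "jaw": 40},
    {"travel": [0, 0, 0], "roll": 0, "jaw": 40},
  ],
)

```text
clock: 4.35
tool_pos: [0.5357, 0.1575, 0.1573]
orientation: [-180.0, -0.0, 180.0]
force: [-0.1, -0.0, 0.6]
opening: 0.0302
gripper_force: 0.0
```

```bash
cat > red.py <<'E'
from h import *
def red():
    r={}
    for n in("scene","side"):
        im=ctrl.snapshot(n).astype(int);m=(im[:,:,0]>90)&(im[:,:,1]<60)&(im[:,:,2]<60);v,u=np.nonzero(m[150:270,240:340]);r[n]=(u.mean()+240,v.mean()+150);print(n,r[n],v.min()+150,v.max()+150,u.min()+240,u.max()+240)
    print(tri(("scene",*r["scene"]),("side",*r["side"])).round(4))
if __name__=="__main__":red();print(ctrl.get_obs()["force"].round(1))
E
python3 red.py
```

```text
scene (np.float64(266.5133689839572), np.float64(208.82887700534758)) 199 222 259 274
side (np.float64(308.892), np.float64(186.11599999999999)) 172 198 293 319
[0.5413 0.1626 0.1371]
[-0.6  0.1 -0.7]
```

>>> apply_moves(
  targets=[
    {"travel": [0, 0, 6], "roll": 0, "jaw": 40},
    {"travel": [0, 0, 6], "roll": 0, "jaw": 40},
    {"travel": [0, 0, 4], "roll": 0, "jaw": 40},
    {"travel": [0, 0, 4], "roll": 0, "jaw": 40},
  ],
)

```text
clock: 4.85
tool_pos: [0.5358, 0.1575, 0.137]
orientation: [-180.0, -0.0, -180.0]
force: [0.2, -1.0, -0.7]
opening: 0.0403
gripper_force: 0.0
```

>>> apply_moves(
  targets=[
    {"travel": [0, 0, 4], "roll": 0, "jaw": 40},
    {"travel": [0, 0, 4], "roll": 0, "jaw": 40},
    {"travel": [0, 0, 4], "roll": 0, "jaw": 40},
    {"travel": [0, 0, 0], "roll": 0, "jaw": 40},
  ],
)

```text
clock: 5.25
tool_pos: [0.5357, 0.1574, 0.125]
orientation: [-180.0, -0.0, 180.0]
force: [-0.4, 0.6, -0.7]
opening: 0.0401
gripper_force: 0.0
```

```bash
python3 red.py; python3 - <<'E'
from plant import ctrl
import cv2,numpy as np
a=ctrl.snapshot("scene")[150:240,220:320,::-1];b=ctrl.snapshot("side")[130:220,260:360,::-1]
cv2.imwrite("pics/g3.png",cv2.resize(np.hstack([a,b]),None,fx=4,fy=4,interpolation=cv2.INTER_CUBIC))
E
```

```text
scene (np.float64(266.3979057591623), np.float64(208.66492146596858)) 199 222 259 274
side (np.float64(309.83898305084745), np.float64(187.0677966101695)) 173 198 293 319
[0.5401 0.1629 0.1367]
[-0.5 -0.2 -1. ]
```

View pics/g3.png

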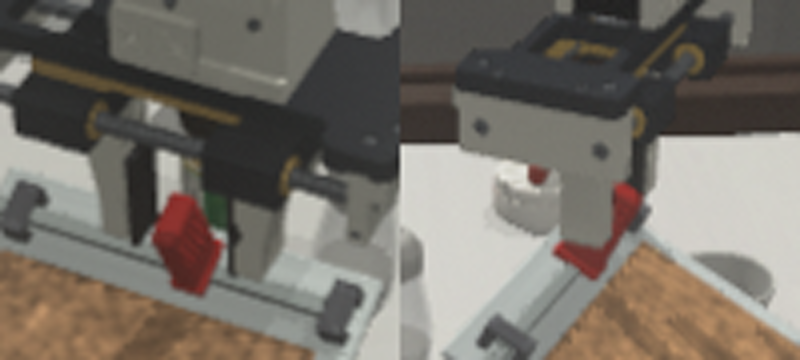

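The fingers now straddle the fin, with their tips about mid-fin. I go 8 mm lower and close.

>>> apply_moves(
  targets=[
    {"travel": [1, 0.5, 4], "roll": 0, "jaw": 40},
    {"travel": [0, 0, 4], "roll": 0, "jaw": 40},
    {"travel": [0, 0, 0], "roll": 0, "jaw": 28},
    {"travel": [0, 0, 0], "roll": 0, "jaw": 20},
    {"travel": [0, 0, 0], "roll": 0, "jaw": 16},
    {"travel": [0, 0, 0], "roll": 0, "jaw": 13},
    {"travel": [0, 0, 0], "roll": 0, "jaw": 8},
    {"travel": [0, 0, 0], "roll": 0, "jaw": 8},
    {"travel": [0, 0, 0], "roll": 0, "jaw": 8},
  ],
)

```text
clock: 6.35
tool_pos: [0.5351, 0.1583, 0.1177]
orientation: [180.0, 0.0, -180.0]
force: [-0.7, 1.3, -0.6]
opening: 0.012
gripper_force: 30.0
```

```bash
python3 red.py
```

```text
scene (np.float64(265.056338028169), np.float64(209.05633802816902)) 201 223 261 273
side (np.float64(309.56716417910445), np.float64(189.43283582089552)) 176 197 300 320
[0.54   0.1658 0.1336]
[-0.3  1.3  0.3]
```

Gripped: 12 mm opening, 30 N. Now I press along the hinge arc, the first 0.2 rad.

>>> apply_moves(
  targets=[
    {"travel": [-2.7, 0, 3.2], "roll": 0, "jaw": 8},
    {"travel": [-2.7, 0, 3.2], "roll": 0, "jaw": 8},
    {"travel": [-2.6, 0, 3.3], "roll": 0, "jaw": 8},
    {"travel": [-2.6, 0, 3.4], "roll": 0, "jaw": 8},
    {"travel": [-2.4, 0, 3.5], "roll": 0, "jaw": 8},
    {"travel": [-2.3, 0, 3.5], "roll": 0, "jaw": 8},
    {"travel": [-2.3, 0, 3.5], "roll": 0, "jaw": 8},
    {"travel": [-2.2, 0, 3.6], "roll": 0, "jaw": 8},
    {"travel": [0, 0, 0], "roll": 0, "jaw": 8},
  ],
)

```text
clock: 7.35
tool_pos: [0.5544, 0.1577, 0.0899]
orientation: [-180.0, -0.1, 180.0]
force: [-3.7, 2.1, 5.3]
opening: 0.0118
gripper_force: 30.0
```

>>> apply_moves(
  targets=[
    {"travel": [-2.0, 0, 3.7], "roll": 0, "jaw": 8},
    {"travel": [-2.0, 0, 3.7], "roll": 0, "jaw": 8},
    {"travel": [-1.9, 0, 3.7], "roll": 0, "jaw": 8},
    {"travel": [-1.8, 0, 3.7], "roll": 0, "jaw": 8},
    {"travel": [-1.4, 0, 3.1], "roll": 0, "jaw": 8},
    {"travel": [-1.2, 0, 3.1], "roll": 0, "jaw": 8},
    {"travel": [-1.2, 0, 3.1], "roll": 0, "jaw": 8},
    {"travel": [0, 0, 0], "roll": 0, "jaw": 8},
    {"travel": [0, 0, 0], "roll": 0, "jaw": 8},
  ],
)

```text
clock: 8.25
tool_pos: [0.5657, 0.1576, 0.0662]
orientation: [-180.0, -0.1, 180.0]
force: [-5.5, 1.8, 5.7]
opening: 0.0122
gripper_force: 30.0
```

```bash
python3 red.py
```

```text
scene (np.float64(274.25), np.float64(224.25)) 213 236 271 280
side (np.float64(298.6233766233766), np.float64(208.42857142857144)) 194 216 290 303
[0.5634 0.1604 0.0804]
[-5.3  0.9  4.5]
```

>>> apply_moves(
  targets=[
    {"travel": [0.3, 0, 1.0], "roll": 0, "jaw": 8},
    {"travel": [0, 0, 1.0], "roll": 0, "jaw": 8},
    {"travel": [0, 0, 1.0], "roll": 0, "jaw": 8},
    {"travel": [0, 0, 0], "roll": 0, "jaw": 8},
    {"travel": [0, 0, 0], "roll": 0, "jaw": 8},
  ],
)

```text
clock: 8.85
tool_pos: [0.5664, 0.1577, 0.0639]
orientation: [-180.0, 0.0, -180.0]
force: [-2.4, 0.2, 8.3]
opening: 0.0115
gripper_force: 30.0
```

```bash
cat > avg.py <<'E'
from red import *
L=[]
red()
for i in range(4):
    L.append(np.r_[ctrl.get_obs()["force"],ctrl.get_obs()["tool_pos"]*1e3]);ctrl.snapshot("side")
o=ctrl.get_obs();print(o["clock"],np.mean(L,0).round(2),np.std(L,0).round(2)[:3],o["gripper_force"],o["moment"].round(2))
E
python3 avg.py
```

```text
scene (np.float64(274.4255319148936), np.float64(224.59574468085106)) 214 237 271 280
side (np.float64(298.3972602739726), np.float64(209.27397260273972)) 194 217 290 302
[0.564  0.1606 0.0785]
9.15 [-2.3400e+00 -3.0000e-02  8.4300e+00  5.6636e+02  1.5771e+02  6.3940e+01] [0.27 0.31 0.45] 30.002461373806 [ 0.11  1.32 -0.15]
```

>>> apply_moves(
  targets=[
    {"travel": [-0.3, 0, 0.8], "roll": 0, "jaw": 8},
    {"travel": [-0.3, 0, 0.8], "roll": 0, "jaw": 8},
    {"travel": [0, 0, 0], "roll": 0, "jaw": 8},
    {"travel": [0, 0, 0], "roll": 0, "jaw": 8},
  ],
)

```text
clock: 9.55
tool_pos: [0.5669, 0.1577, 0.0623]
orientation: [-180.0, 0.0, -180.0]
force: [-2.7, -0.3, 8.2]
opening: 0.0121
gripper_force: 30.0
```

```bash
python3 avg.py
```

```text
scene (np.float64(274.54901960784315), np.float64(226.15686274509804)) 214 237 271 280
side (np.float64(298.09722222222223), np.float64(210.02777777777777)) 195 218 290 302
[0.5642 0.1601 0.0757]
9.85 [-2.7000e+00 -1.9000e-01  8.3200e+00  5.6692e+02  1.5770e+02  6.2310e+01] [0.27 0.14 0.5 ] 30.002583861351013 [ 0.07  1.37 -0.11]
```

>>> apply_moves(
  targets=[
    {"travel": [-0.2, 0, 0.8], "roll": 0, "jaw": 8},
    {"travel": [-0.3, 0, 0.8], "roll": 0, "jaw": 8},
    {"travel": [0, 0, 0], "roll": 0, "jaw": 8},
    {"travel": [0, 0, 0], "roll": 0, "jaw": 8},
  ],
)

```text
clock: 10.25
tool_pos: [0.5675, 0.1577, 0.0607]
orientation: [-180.0, 0.0, -180.0]
force: [-3.0, 0.2, 7.7]
opening: 0.0119
gripper_force: 30.0
```

```bash
python3 avg.py
```

```text
scene (np.float64(274.7291666666667), np.float64(226.35416666666669)) 215 238 271 280
side (np.float64(298.19444444444446), np.float64(210.16666666666666)) 196 218 290 302
[0.5641 0.1598 0.0752]
10.55 [-2.5000e+00 -4.7000e-01  8.6300e+00  5.6747e+02  1.5771e+02  6.0760e+01] [0.34 0.58 0.59] 30.00267058610916 [ 0.08  1.31 -0.16]
```

>>> apply_moves(
  targets=[
    {"travel": [-0.1, 0, 0.5], "roll": 0, "jaw": 8},
    {"travel": [0, 0, 0], "roll": 0, "jaw": 8},
    {"travel": [-0.1, 0, 0.5], "roll": 0, "jaw": 8},
    {"travel": [0, 0, 0], "roll": 0, "jaw": 8},
    {"travel": [0, 0, 0], "roll": 0, "jaw": 8},
  ],
)

```text
clock: 11.05
tool_pos: [0.5677, 0.1577, 0.0598]
orientation: [-180.0, 0.0, -180.0]
force: [-2.8, -0.2, 8.8]
opening: 0.012
gripper_force: 30.0
```

>>> apply_moves(
  targets=[
    {"travel": [-0.1, 0, 0.5], "roll": 0, "jaw": 8},
    {"travel": [0, 0, 0], "roll": 0, "jaw": 8},
    {"travel": [0, 0, 0], "roll": 0, "jaw": 8},
  ],
)

```text
clock: 11.35
tool_pos: [0.5679, 0.1577, 0.0593]
orientation: [-180.0, 0.0, -180.0]
force: [-2.0, -0.4, 7.9]
opening: 0.012
gripper_force: 30.0
```

```bash
python3 avg.py
```

```text
scene (np.float64(274.7307692307692), np.float64(227.59615384615384)) 215 238 271 280
side (np.float64(297.6619718309859), np.float64(211.64788732394368)) 196 219 290 301
[0.5649 0.1601 0.0715]
11.65 [-1.2300e+00 -3.7000e-01  8.5300e+00  5.6790e+02  1.5771e+02  5.9330e+01] [0.45 0.27 0.15] 30.002824366092682 [-0.05  1.22 -0.09]
```

>>> apply_moves(
  targets=[
    {"travel": [-0.2, 0, 0.5], "roll": 0, "jaw": 8},
    {"travel": [0, 0, 0], "roll": 0, "jaw": 8},
    {"travel": [-0.2, 0, 0.5], "roll": 0, "jaw": 8},
    {"travel": [0, 0, 0], "roll": 0, "jaw": 8},
    {"travel": [0, 0, 0], "roll": 0, "jaw": 8},
  ],
)

```text
clock: 12.15
tool_pos: [0.5682, 0.1577, 0.0583]
orientation: [-180.0, 0.0, -180.0]
force: [-2.6, -0.8, 8.7]
opening: 0.0118
gripper_force: 30.0
```

>>> apply_moves(
  targets=[
    {"travel": [-0.1, 0, 0.5], "roll": 0, "jaw": 8},
    {"travel": [0, 0, 0], "roll": 0, "jaw": 8},
    {"travel": [0, 0, 0], "roll": 0, "jaw": 8},
  ],
)

```text
clock: 12.45
tool_pos: [0.5684, 0.1577, 0.0578]
orientation: [-180.0, 0.0, -180.0]
force: [-3.6, 0.9, 8.1]
opening: 0.0117
gripper_force: 30.0
```

```bash
python3 avg.py
```

```text
scene (np.float64(274.83673469387753), np.float64(228.0612244897959)) 216 239 271 281
side (np.float64(297.6901408450704), np.float64(211.57746478873239)) 197 219 289 301
[0.5648 0.1597 0.0711]
12.75 [-2.9000e+00 -1.9000e-01  8.7500e+00  5.6838e+02  1.5770e+02  5.7840e+01] [0.41 0.64 0.54] 30.0029057264328 [ 0.03  1.28 -0.09]
```

>>> apply_moves(
  targets=[
    {"travel": [-0.1, 0, 0.5], "roll": 0, "jaw": 8},
    {"travel": [0, 0, 0], "roll": 0, "jaw": 8},
    {"travel": [-0.1, 0, 0.5], "roll": 0, "jaw": 8},
    {"travel": [0, 0, 0], "roll": 0, "jaw": 8},
    {"travel": [0, 0, 0], "roll": 0, "jaw": 8},
  ],
)

```text
clock: 13.25
tool_pos: [0.5687, 0.1577, 0.0569]
orientation: [-180.0, 0.0, -180.0]
force: [-2.3, -0.1, 8.6]
opening: 0.0116
gripper_force: 30.0
```

>>> apply_moves(
  targets=[
    {"travel": [-0.1, 0, 0.5], "roll": 0, "jaw": 8},
    {"travel": [0, 0, 0], "roll": 0, "jaw": 8},
    {"travel": [0, 0, 0], "roll": 0, "jaw": 8},
  ],
)

```text
clock: 13.55
tool_pos: [0.5688, 0.1577, 0.0564]
orientation: [-180.0, 0.0, -180.0]
force: [-2.4, -0.1, 8.9]
opening: 0.0118
gripper_force: 30.0
```

>>> apply_moves(
  targets=[
    {"travel": [-0.1, 0, 0.5], "roll": 0, "jaw": 8},
    {"travel": [0, 0, 0], "roll": 0, "jaw": 8},
    {"travel": [0, 0, 0], "roll": 0, "jaw": 8},
  ],
)

```text
clock: 13.85
tool_pos: [0.5689, 0.1577, 0.0559]
orientation: [-180.0, 0.0, -180.0]
force: [-1.4, -0.2, 8.7]
opening: 0.012
gripper_force: 30.0
```

```bash
python3 avg.py
```

```text
scene (np.float64(275.2083333333333), np.float64(228.875)) 216 239 271 280
side (np.float64(297.50704225352115), np.float64(212.8169014084507)) 198 220 290 301
[0.5655 0.1595 0.0681]
14.15 [ -2.49  -0.83   8.82 568.94 157.71  55.94] [0.5  0.36 0.58] 30.002996027469635 [-0.08  1.19 -0.13]
```

>>> apply_moves(
  targets=[
    {"travel": [-0.1, 0, 0.5], "roll": 0, "jaw": 8},
    {"travel": [0, 0, 0], "roll": 0, "jaw": 8},
    {"travel": [-0.1, 0, 0.5], "roll": 0, "jaw": 8},
    {"travel": [0, 0, 0], "roll": 0, "jaw": 8},
    {"travel": [0, 0, 0], "roll": 0, "jaw": 8},
  ],
)

```text
clock: 14.65
tool_pos: [0.5692, 0.1577, 0.0549]
orientation: [-180.0, 0.1, -180.0]
force: [-1.8, -0.5, 7.6]
opening: 0.0118
gripper_force: 30.0
```

>>> apply_moves(
  targets=[
    {"travel": [-0.1, 0, 0.5], "roll": 0, "jaw": 8},
    {"travel": [0, 0, 0], "roll": 0, "jaw": 8},
    {"travel": [0, 0, 0], "roll": 0, "jaw": 8},
  ],
)

```text
clock: 14.95
tool_pos: [0.5693, 0.1577, 0.0545]
orientation: [-180.0, 0.1, -180.0]
force: [-2.2, -0.6, 9.4]
opening: 0.0119
gripper_force: 30.0
```

>>> apply_moves(
  targets=[
    {"travel": [-0.1, 0, 0.5], "roll": 0, "jaw": 8},
    {"travel": [0, 0, 0], "roll": 0, "jaw": 8},
    {"travel": [0, 0, 0], "roll": 0, "jaw": 8},
  ],
)

```text
clock: 15.25
tool_pos: [0.5695, 0.1577, 0.054]
orientation: [-180.0, 0.1, -180.0]
force: [-1.7, -0.3, 8.6]
opening: 0.012
gripper_force: 30.0
```

```bash
python3 avg.py
```

```text
scene (np.float64(275.04), np.float64(229.98000000000002)) 217 240 271 281
side (np.float64(297.19117647058823), np.float64(213.85294117647058)) 198 221 289 300
[0.5657 0.1598 0.0654]
15.55 [ -1.7   -0.59   9.24 569.48 157.7   53.99] [0.61 0.29 0.2 ] 30.00274658203125 [-0.2   0.95 -0.06]
```

>>> apply_moves(
  targets=[
    {"travel": [-0.1, 0, 0.5], "roll": 0, "jaw": 8},
    {"travel": [0, 0, 0], "roll": 0, "jaw": 8},
    {"travel": [0, 0, 0], "roll": 0, "jaw": 8},
  ],
)

```text
clock: 15.85
tool_pos: [0.5696, 0.1577, 0.0535]
orientation: [-180.0, 0.1, -180.0]
force: [-2.0, -0.1, 8.7]
opening: 0.0116
gripper_force: 30.0
```

>>> apply_moves(
  targets=[
    {"travel": [-0.1, 0, 0.5], "roll": 0, "jaw": 8},
    {"travel": [0, 0, 0], "roll": 0, "jaw": 8},
    {"travel": [0, 0, 0], "roll": 0, "jaw": 8},
  ],
)

```text
clock: 16.15
tool_pos: [0.5697, 0.1577, 0.053]
orientation: [-180.0, 0.1, -180.0]
force: [-1.5, 0.1, 9.1]
opening: 0.0118
gripper_force: 30.0
```

```bash
python3 avg.py
```

```text
scene (np.float64(274.8363636363636), np.float64(230.9090909090909)) 217 240 271 280
side (np.float64(297.2916666666667), np.float64(214.06944444444446)) 199 221 289 300
[0.5651 0.1596 0.0644]
16.45 [ -1.88  -0.8    9.46 569.74 157.72  53.05] [0.45 0.28 0.24] 30.002962052822113 [-0.26  0.96 -0.11]
```

>>> apply_moves(
  targets=[
    {"travel": [-0.1, 0, 0.5], "roll": 0, "jaw": 8},
    {"travel": [0, 0, 0], "roll": 0, "jaw": 8},
    {"travel": [0, 0, 0], "roll": 0, "jaw": 8},
  ],
)

```text
clock: 16.75
tool_pos: [0.5699, 0.1577, 0.0525]
orientation: [-180.0, 0.1, -180.0]
force: [-1.6, -0.9, 9.4]
opening: 0.0117
gripper_force: 30.0
```

```bash
python3 avg.py
```

```text
scene (np.float64(274.92), np.float64(230.42000000000002)) 217 240 271 281
side (np.float64(297.24657534246575), np.float64(214.15068493150685)) 199 221 289 300
[0.5654 0.1598 0.0647]
17.05 [ -1.43  -0.88   9.16 569.88 157.71  52.56] [0.49 0.51 0.3 ] 30.00288426876068 [-0.22  0.92 -0.16]
```

>>> apply_moves(
  targets=[
    {"travel": [-0.1, 0, 0.5], "roll": 0, "jaw": 8},
    {"travel": [0, 0, 0], "roll": 0, "jaw": 8},
    {"travel": [0, 0, 0], "roll": 0, "jaw": 8},
  ],
)

```text
clock: 17.35
tool_pos: [0.57, 0.1577, 0.0521]
orientation: [-180.0, 0.1, -180.0]
force: [-1.0, -1.3, 9.4]
opening: 0.0119
gripper_force: 30.0
```

```bash
python3 avg.py
```

```text
scene (np.float64(275.0), np.float64(231.16)) 218 240 271 281
side (np.float64(297.2266666666667), np.float64(214.38666666666666)) 199 221 289 300
[0.5653 0.1595 0.0636]
17.65 [ -1.87  -1.23   9.04 570.   157.72  52.06] [0.74 0.37 0.34] 30.002869963645935 [-0.23  0.86 -0.12]
```

>>> apply_moves(
  targets=[
    {"travel": [-0.1, 0, 0.5], "roll": 0, "jaw": 8},
    {"travel": [0, 0, 0], "roll": 0, "jaw": 8},
    {"travel": [0, 0, 0], "roll": 0, "jaw": 8},
  ],
)

```text
clock: 17.95
tool_pos: [0.5701, 0.1577, 0.0516]
orientation: [-180.0, 0.1, -180.0]
force: [-2.1, -0.7, 10.0]
opening: 0.012
gripper_force: 30.0
```

>>> apply_moves(
  targets=[
    {"travel": [-0.1, 0, 0.5], "roll": 0, "jaw": 8},
    {"travel": [0, 0, 0], "roll": 0, "jaw": 8},
    {"travel": [0, 0, 0], "roll": 0, "jaw": 8},
  ],
)

```text
clock: 18.25
tool_pos: [0.5702, 0.1577, 0.0511]
orientation: [-180.0, 0.1, -180.0]
force: [-1.4, -0.7, 9.6]
opening: 0.0118
gripper_force: 30.0
```

```bash
python3 avg.py
```

```text
scene (np.float64(275.07272727272726), np.float64(231.21818181818182)) 218 241 271 281
side (np.float64(297.2105263157895), np.float64(214.3421052631579)) 199 222 289 300
[0.5654 0.1593 0.0635]
18.55 [ -1.32  -0.87   9.14 570.24 157.71  51.11] [0.16 0.43 0.4 ] 30.003056824207306 [-0.26  0.9  -0.15]
```

>>> apply_moves(
  targets=[
    {"travel": [-0.1, 0, 0.5], "roll": 0, "jaw": 8},
    {"travel": [0, 0, 0], "roll": 0, "jaw": 8},
    {"travel": [0, 0, 0], "roll": 0, "jaw": 8},
  ],
)

```text
clock: 18.85
tool_pos: [0.5704, 0.1577, 0.0506]
orientation: [-180.0, 0.1, -180.0]
force: [-1.4, -1.6, 10.1]
opening: 0.0115
gripper_force: 30.0
```

>>> apply_moves(
  targets=[
    {"travel": [-0.1, 0, 0.5], "roll": 0, "jaw": 8},
    {"travel": [0, 0, 0], "roll": 0, "jaw": 8},
    {"travel": [0, 0, 0], "roll": 0, "jaw": 8},
  ],
)

```text
clock: 19.15
tool_pos: [0.5705, 0.1577, 0.0501]
orientation: [-180.0, 0.1, -180.0]
force: [-1.5, -0.1, 9.2]
opening: 0.0116
gripper_force: 30.0
```

```bash
python3 avg.py
```

```text
scene (np.float64(274.94642857142856), np.float64(230.32142857142856)) 218 241 271 281
side (np.float64(297.06849315068496), np.float64(214.71232876712327)) 200 222 289 300
[0.5659 0.1602 0.0638]
19.45 [ -1.66  -1.08   9.46 570.49 157.72  50.13] [0.12 0.45 0.22] 30.0029718875885 [-0.31  0.79 -0.16]
```

>>> apply_moves(
  targets=[
    {"travel": [-0.1, 0, 0.5], "roll": 0, "jaw": 8},
    {"travel": [0, 0, 0], "roll": 0, "jaw": 8},
    {"travel": [0, 0, 0], "roll": 0, "jaw": 8},
  ],
)

```text
clock: 19.75
tool_pos: [0.5706, 0.1577, 0.0496]
orientation: [-180.0, 0.1, -180.0]
force: [-1.5, -0.5, 10.1]
opening: 0.012
gripper_force: 30.0
```

>>> apply_moves(
  targets=[
    {"travel": [-0.1, 0, 0.5], "roll": 0, "jaw": 8},
    {"travel": [0, 0, 0], "roll": 0, "jaw": 8},
    {"travel": [0, 0, 0], "roll": 0, "jaw": 8},
  ],
)

```text
clock: 20.05
tool_pos: [0.5708, 0.1577, 0.0492]
orientation: [-180.0, 0.1, -180.0]
force: [-0.2, -1.3, 9.1]
opening: 0.0119
gripper_force: 30.0
```

```bash
python3 avg.py; python3 - <<'E'
from plant import ctrl
import cv2,numpy as np
a=ctrl.snapshot("scene")[170:270,190:330,::-1];b=ctrl.snapshot("side")[180:280,245:385,::-1]
cv2.imwrite("pics/g4.png",cv2.resize(np.vstack([a,b])[:, :],None,fx=3,fy=3,interpolation=cv2.INTER_CUBIC))
cv2.imwrite("pics/g4.png",cv2.resize(b,None,fx=5.6,fy=5.6,interpolation=cv2.INTER_CUBIC))
E
```

```text
scene (np.float64(275.0701754385965), np.float64(231.0)) 219 242 272 281
side (np.float64(296.87142857142857), np.float64(214.94285714285712)) 200 222 289 300
[0.5662 0.1599 0.0625]
20.35 [ -1.29  -0.91   9.84 570.73 157.71  49.14] [0.23 0.9  0.16] 30.00280648469925 [-0.36  0.8  -0.15]
```

View pics/g4.png

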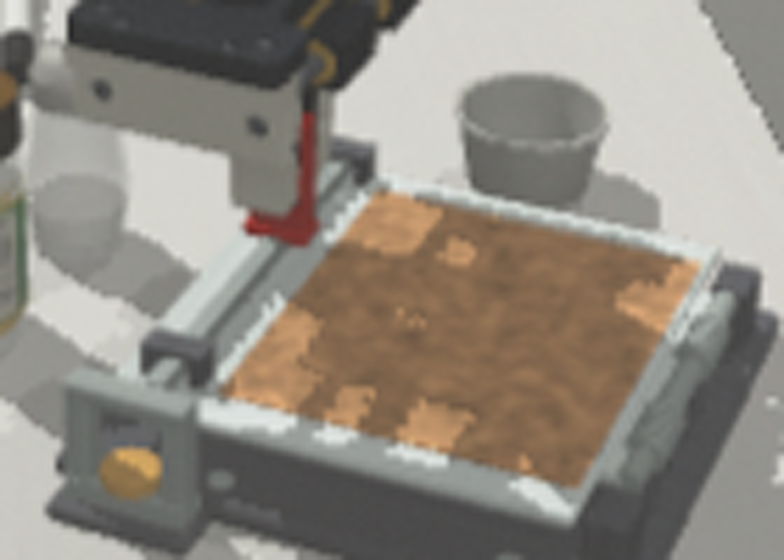

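The side view shows the plate near level, the fin held and the keeper clear. No steep force rise yet, so I keep feeling downward.

>>> apply_moves(
  targets=[
    {"travel": [-0.1, 0, 0.5], "roll": 0, "jaw": 8},
    {"travel": [0, 0, 0], "roll": 0, "jaw": 8},
    {"travel": [0, 0, 0], "roll": 0, "jaw": 8},
  ],
)

```text
clock: 20.75
tool_pos: [0.5708, 0.1577, 0.0486]
orientation: [-180.0, 0.1, -180.0]
force: [-1.0, -1.1, 10.5]
opening: 0.0119
gripper_force: 30.0
```

>>> apply_moves(
  targets=[
    {"travel": [-0.1, 0, 0.5], "roll": 0, "jaw": 8},
    {"travel": [0, 0, 0], "roll": 0, "jaw": 8},
    {"travel": [0, 0, 0], "roll": 0, "jaw": 8},
  ],
)

```text
clock: 21.05
tool_pos: [0.5709, 0.1577, 0.0482]
orientation: [-180.0, 0.1, -180.0]
force: [-1.3, -0.8, 9.8]
opening: 0.0118
gripper_force: 30.0
```

```bash
python3 avg.py
```

```text
scene (np.float64(275.2881355932203), np.float64(230.71186440677968)) 219 242 272 281
side (np.float64(296.7014925373134), np.float64(216.02985074626866)) 200 223 289 300
[0.567  0.1604 0.0609]
21.35 [ -1.5   -1.32   9.82 570.95 157.72  48.18] [0.43 0.35 0.47] 30.00318020582199 [-0.35  0.84 -0.1 ]
```

>>> apply_moves(
  targets=[
    {"travel": [-0.1, 0, 0.5], "roll": 0, "jaw": 8},
    {"travel": [0, 0, 0], "roll": 0, "jaw": 8},
    {"travel": [0, 0, 0], "roll": 0, "jaw": 8},
  ],
)

```text
clock: 21.65
tool_pos: [0.571, 0.1577, 0.048]
orientation: [-180.0, 0.1, -180.0]
force: [-2.5, -0.7, 12.9]
opening: 0.0116
gripper_force: 30.0
```

>>> apply_moves(
  targets=[
    {"travel": [0, 0, 0.5], "roll": 0, "jaw": 8},
    {"travel": [0, 0, 0], "roll": 0, "jaw": 8},
    {"travel": [0, 0, 0], "roll": 0, "jaw": 8},
  ],
)

```text
clock: 21.95
tool_pos: [0.5711, 0.1577, 0.048]
orientation: [-180.0, 0.1, -180.0]
force: [-4.2, -1.5, 16.9]
opening: 0.0116
gripper_force: 30.0
```

```bash
python3 avg.py
```

```text
scene (np.float64(275.3492063492063), np.float64(230.984126984127)) 219 242 272 281
side (np.float64(296.7096774193548), np.float64(216.61290322580646)) 200 223 289 300
[0.5671 0.1605 0.0597]
22.25 [ -4.41  -1.87  16.29 571.1  157.7   47.97] [0.59 0.6  0.45] 30.006789565086365 [-0.45  1.81 -0.14]
```

The stops are found: force rises from 9.8 to 16.3 N, about 6.5 N on the stops. I back off slightly and start sliding the bolt.

>>> apply_moves(
  targets=[
    {"travel": [0.1, 0, -0.2], "roll": 0, "jaw": 8},
    {"travel": [0, 0, 0], "roll": 0, "jaw": 8},
    {"travel": [0, 1.0, 0], "roll": 0, "jaw": 8},
    {"travel": [0, 1.5, 0], "roll": 0, "jaw": 8},
    {"travel": [0, 1.5, 0], "roll": 0, "jaw": 8},
    {"travel": [0, 1.5, 0], "roll": 0, "jaw": 8},
    {"travel": [0, 1.5, 0], "roll": 0, "jaw": 8},
  ],
)

```text
clock: 22.95
tool_pos: [0.5711, 0.1647, 0.048]
orientation: [-180.0, 0.1, -180.0]
force: [-2.6, -1.7, 15.3]
opening: 0.0117
gripper_force: 30.0
```

>>> apply_moves(
  targets=[
    {"travel": [0, 0.5, 0], "roll": 0, "jaw": 8},
    {"travel": [0, 0.5, 0], "roll": 0, "jaw": 8},
    {"travel": [0, 0.5, 0], "roll": 0, "jaw": 8},
    {"travel": [0, 0.5, 0], "roll": 0, "jaw": 8},
  ],
)

```text
clock: 23.35
tool_pos: [0.5712, 0.1667, 0.048]
orientation: [-180.0, 0.1, -180.0]
force: [-3.3, -2.2, 14.6]
opening: 0.0121
gripper_force: 30.0
```

>>> apply_moves(
  targets=[
    {"travel": [0, 0.5, 0], "roll": 0, "jaw": 8},
    {"travel": [0, 0.5, 0], "roll": 0, "jaw": 8},
    {"travel": [0, 0.5, 0], "roll": 0, "jaw": 8},
    {"travel": [0, 0.5, 0], "roll": 0, "jaw": 8},
  ],
)

```text
clock: 23.75
tool_pos: [0.5711, 0.1687, 0.048]
orientation: [-180.0, 0.1, -180.0]
force: [-2.8, -1.3, 14.9]
opening: 0.0119
gripper_force: 30.0
```

>>> apply_moves(
  targets=[
    {"travel": [0, 0.5, 0], "roll": 0, "jaw": 8},
    {"travel": [0, 0.5, 0], "roll": 0, "jaw": 8},
    {"travel": [0, 0.5, 0], "roll": 0, "jaw": 8},
    {"travel": [0, 0.5, 0], "roll": 0, "jaw": 8},
  ],
)

```text
clock: 24.15
tool_pos: [0.5711, 0.1707, 0.048]
orientation: [-180.0, 0.1, -180.0]
force: [-2.5, -1.7, 14.0]
opening: 0.0119
gripper_force: 30.0
```

>>> apply_moves(
  targets=[
    {"travel": [0, 0.5, 0], "roll": 0, "jaw": 8},
    {"travel": [0, 0.5, 0], "roll": 0, "jaw": 8},
    {"travel": [0, 0.5, 0], "roll": 0, "jaw": 8},
    {"travel": [0, 0.5, 0], "roll": 0, "jaw": 8},
  ],
)

```text
clock: 24.55
tool_pos: [0.5711, 0.1727, 0.048]
orientation: [-180.0, 0.1, -180.0]
force: [-2.7, -2.1, 14.2]
opening: 0.0122
gripper_force: 30.0
```

>>> apply_moves(
  targets=[
    {"travel": [0, 0.7, 0], "roll": 0, "jaw": 8},
    {"travel": [0, 0.7, 0], "roll": 0, "jaw": 8},
    {"travel": [0, 0.6, 0], "roll": 0, "jaw": 8},
  ],
)

```text
clock: 24.85
tool_pos: [0.5711, 0.1747, 0.048]
orientation: [-180.0, 0.1, -180.0]
force: [-2.8, -1.9, 13.6]
opening: 0.0119
gripper_force: 30.0
```

>>> apply_moves(
  targets=[
    {"travel": [0, 0.7, 0], "roll": 0, "jaw": 8},
    {"travel": [0, 0.7, 0], "roll": 0, "jaw": 8},
    {"travel": [0, 0.6, 0], "roll": 0, "jaw": 8},
  ],
)

```text
clock: 25.15
tool_pos: [0.5712, 0.1768, 0.048]
orientation: [-180.0, 0.1, -180.0]
force: [-2.5, -1.8, 13.4]
opening: 0.012
gripper_force: 30.0
```

>>> apply_moves(
  targets=[
    {"travel": [0, 0.7, 0], "roll": 0, "jaw": 8},
    {"travel": [0, 0.7, 0], "roll": 0, "jaw": 8},
    {"travel": [0, 0.6, 0], "roll": 0, "jaw": 8},
  ],
)

```text
clock: 25.45
tool_pos: [0.5712, 0.1787, 0.048]
orientation: [-180.0, 0.1, -180.0]
force: [-3.3, -2.0, 14.3]
opening: 0.0123
gripper_force: 30.0
```

>>> apply_moves(
  targets=[
    {"travel": [0, 0.5, 0], "roll": 0, "jaw": 8},
    {"travel": [0, 0.5, 0], "roll": 0, "jaw": 8},
    {"travel": [0, 0, 0], "roll": 0, "jaw": 8},
  ],
)

```text
clock: 25.75
tool_pos: [0.5712, 0.1798, 0.048]
orientation: [-180.0, 0.1, -180.0]
force: [-3.1, -1.0, 13.5]
opening: 0.0117
gripper_force: 30.0
```

>>> apply_moves(
  targets=[
    {"travel": [0, 0.4, 0], "roll": 0, "jaw": 8},
    {"travel": [0, 0.4, 0], "roll": 0, "jaw": 8},
    {"travel": [0, 0, 0], "roll": 0, "jaw": 8},
  ],
)

```text
clock: 26.05
tool_pos: [0.5712, 0.1806, 0.048]
orientation: [-180.0, 0.1, -180.0]
force: [-2.0, -1.6, 13.4]
opening: 0.012
gripper_force: 30.0
```

>>> apply_moves(
  targets=[
    {"travel": [0, 0.4, 0], "roll": 0, "jaw": 8},
    {"travel": [0, 0.4, 0], "roll": 0, "jaw": 8},
    {"travel": [0, 0, 0], "roll": 0, "jaw": 8},
  ],
)

```text
clock: 26.35
tool_pos: [0.5712, 0.1814, 0.048]
orientation: [-180.0, 0.1, -180.0]
force: [-2.7, -0.7, 13.9]
opening: 0.0117
gripper_force: 30.0
```

>>> apply_moves(
  targets=[
    {"travel": [0, 0.4, 0], "roll": 0, "jaw": 8},
    {"travel": [0, 0.4, 0], "roll": 0, "jaw": 8},
    {"travel": [0, 0, 0], "roll": 0, "jaw": 8},
  ],
)

```text
clock: 26.65
tool_pos: [0.5712, 0.1822, 0.048]
orientation: [-180.0, 0.1, -180.0]
force: [-2.5, -1.2, 14.0]
opening: 0.0117
gripper_force: 30.0
```

>>> apply_moves(
  targets=[
    {"travel": [0, 0.4, 0], "roll": 0, "jaw": 8},
    {"travel": [0, 0.4, 0], "roll": 0, "jaw": 8},
    {"travel": [0, 0, 0], "roll": 0, "jaw": 8},
  ],
)

```text
clock: 26.95
tool_pos: [0.5712, 0.183, 0.048]
orientation: [-180.0, 0.1, -180.0]
force: [-2.3, -1.6, 13.5]
opening: 0.0121
gripper_force: 30.0
```

>>> apply_moves(
  targets=[
    {"travel": [0, 0.4, 0], "roll": 0, "jaw": 8},
    {"travel": [0, 0.4, 0], "roll": 0, "jaw": 8},
    {"travel": [0, 0, 0], "roll": 0, "jaw": 8},
  ],
)

```text
clock: 27.25
tool_pos: [0.5712, 0.1838, 0.048]
orientation: [-180.0, 0.1, -180.0]
force: [-2.6, -1.4, 14.5]
opening: 0.012
gripper_force: 30.0
```

>>> apply_moves(
  targets=[
    {"travel": [0, 0.4, 0], "roll": 0, "jaw": 8},
    {"travel": [0, 0.4, 0], "roll": 0, "jaw": 8},
    {"travel": [0, 0, 0], "roll": 0, "jaw": 8},
  ],
)

```text
clock: 27.55
tool_pos: [0.5712, 0.1846, 0.048]
orientation: [-180.0, 0.1, -180.0]
force: [-2.4, -1.5, 14.4]
opening: 0.0119
gripper_force: 30.0
```

>>> apply_moves(
  targets=[
    {"travel": [0, 0.4, 0], "roll": 0, "jaw": 8},
    {"travel": [0, 0, 0], "roll": 0, "jaw": 8},
  ],
)

```text
clock: 27.75
tool_pos: [0.5712, 0.185, 0.048]
orientation: [-180.0, 0.1, -180.0]
force: [-3.1, -1.5, 13.3]
opening: 0.0118
gripper_force: 30.0
```

>>> apply_moves(
  targets=[
    {"travel": [0, 0.4, 0], "roll": 0, "jaw": 8},
    {"travel": [0, 0, 0], "roll": 0, "jaw": 8},
  ],
)

```text
clock: 27.95
tool_pos: [0.5712, 0.1853, 0.048]
orientation: [-180.0, 0.1, -180.0]
force: [-1.8, -2.2, 13.8]
opening: 0.0116
gripper_force: 30.0
```

>>> apply_moves(
  targets=[
    {"travel": [0, 0.3, 0], "roll": 0, "jaw": 8},
    {"travel": [0, 0, 0], "roll": 0, "jaw": 8},
  ],
)

```text
clock: 28.15
tool_pos: [0.5712, 0.1853, 0.048]
orientation: [-180.0, 0.1, -180.0]
force: [-2.0, -3.3, 15.1]
opening: 0.0119
gripper_force: 30.0
```

>>> apply_moves(
  targets=[
    {"travel": [0, 0.3, 0], "roll": 0, "jaw": 8},
    {"travel": [0, 0, 0], "roll": 0, "jaw": 8},
  ],
)

```text
clock: 28.35
tool_pos: [0.5711, 0.1853, 0.048]
orientation: [-179.9, 0.1, -180.0]
force: [-2.2, -3.7, 14.8]
opening: 0.012
gripper_force: 30.0
```

>>> apply_moves(
  targets=[
    {"travel": [0, 0.3, 0], "roll": 0, "jaw": 8},
    {"travel": [0, 0, 0], "roll": 0, "jaw": 8},
  ],
)

```text
clock: 28.55
tool_pos: [0.5712, 0.1854, 0.048]
orientation: [-179.9, 0.1, -180.0]
force: [-1.7, -5.5, 16.0]
opening: 0.0123
gripper_force: 30.0
```

```bash
python3 avg.py
```

```text
scene (np.float64(260.7014925373134), np.float64(225.91044776119404)) 214 237 258 267
side (np.float64(291.63513513513516), np.float64(222.13513513513513)) 207 229 284 295
[0.5659 0.1889 0.0625]
28.85 [ -1.13  -5.85  14.69 571.17 185.37  48.03] [0.3  0.69 0.19] 30.00436842441559 [-1.96  0.81 -0.13]
```

The bolt's end stop is felt after 27.7 mm of slide. I ease the side load, then let the plate up gently to check that it latches.

>>> apply_moves(
  targets=[
    {"travel": [0, -0.4, 0], "roll": 0, "jaw": 8},
    {"travel": [0, -0.2, 0], "roll": 0, "jaw": 8},
    {"travel": [0, 0, -0.5], "roll": 0, "jaw": 8},
    {"travel": [0, 0, -0.5], "roll": 0, "jaw": 8},
    {"travel": [0, 0, -0.4], "roll": 0, "jaw": 8},
    {"travel": [0, 0, 0], "roll": 0, "jaw": 8},
  ],
)

```text
clock: 29.45
tool_pos: [0.5711, 0.1853, 0.0487]
orientation: [-180.0, 0.1, -180.0]
force: [0.3, -3.3, 8.1]
opening: 0.0115
gripper_force: 30.0
```

>>> apply_moves(
  targets=[
    {"travel": [0, 0, -0.4], "roll": 0, "jaw": 8},
    {"travel": [0, 0, -0.4], "roll": 0, "jaw": 8},
    {"travel": [0, 0, -0.3], "roll": 0, "jaw": 8},
    {"travel": [0, 0, 0], "roll": 0, "jaw": 8},
  ],
)

```text
clock: 29.85
tool_pos: [0.5709, 0.1853, 0.0495]
orientation: [-180.0, 0.1, -180.0]
force: [0.2, -2.7, 5.6]
opening: 0.0121
gripper_force: 30.0
```

>>> apply_moves(
  targets=[
    {"travel": [0, 0, -0.3], "roll": 0, "jaw": 8},
    {"travel": [0, 0, -0.3], "roll": 0, "jaw": 8},
    {"travel": [0, 0, 0], "roll": 0, "jaw": 8},
  ],
)

```text
clock: 30.15
tool_pos: [0.5708, 0.1854, 0.0497]
orientation: [-180.0, 0.1, -180.0]
force: [2.8, -5.1, 3.3]
opening: 0.0115
gripper_force: 30.0
```

>>> apply_moves(
  targets=[
    {"travel": [0, 0, -0.3], "roll": 0, "jaw": 8},
    {"travel": [0, 0, -0.3], "roll": 0, "jaw": 8},
    {"travel": [0, 0, 0], "roll": 0, "jaw": 8},
  ],
)

```text
clock: 30.45
tool_pos: [0.5707, 0.1855, 0.0499]
orientation: [-180.0, 0.1, -180.0]
force: [4.7, -4.0, -0.2]
opening: 0.0117
gripper_force: 30.0
```

The keeper now carries the spring. Releasing.

>>> apply_moves(
  targets=[
    {"travel": [0, 0, 0.2], "roll": 0, "jaw": 14},
    {"travel": [0, 0, 0], "roll": 0, "jaw": 24},
    {"travel": [0, 0, 0], "roll": 0, "jaw": 36},
    {"travel": [0, 0, 0], "roll": 0, "jaw": 36},
    {"travel": [0, 0, 0], "roll": 0, "jaw": 36},
  ],
)

```text
clock: 30.95
tool_pos: [0.5697, 0.1861, 0.0498]
orientation: [-180.0, -0.0, -180.0]
force: [-0.2, 0.9, -0.2]
opening: 0.035
gripper_force: 0.0
```

```bash
python3 avg.py
```

```text
scene (np.float64(263.05384615384617), np.float64(224.5846153846154)) 210 236 258 269
side (np.float64(292.9666666666667), np.float64(218.63333333333333)) 206 229 290 295
[0.5654 0.1838 0.0682]
31.25 [-1.8000e-01 -3.0000e-01  1.0000e-01  5.6985e+02  1.8605e+02  4.9870e+01] [0.51 0.71 0.49] 0.0 [-0.11 -0.11 -0.01]
```

>>> apply_moves(
  targets=[
    {"travel": [0, 0, -8], "roll": 0, "jaw": 36},
    {"travel": [0, 0, -15], "roll": 0, "jaw": 36},
    {"travel": [0, 0, -25], "roll": 0, "jaw": 36},
    {"travel": [0, 0, -35], "roll": 0, "jaw": 36},
    {"travel": [0, 0, -35], "roll": 0, "jaw": 36},
    {"travel": [0, 0, 0], "roll": 0, "jaw": 36},
  ],
)

```text
clock: 31.85
tool_pos: [0.5727, 0.1873, 0.1742]
orientation: [179.8, 0.5, -179.9]
force: [0.4, 0.4, 0.1]
opening: 0.036
gripper_force: 0.0
```

```bash
python3 avg.py; python3 - <<'E'
from h import *
from red import *
from scipy.spatial.transform import Rotation as Ro
# bolt fin from the wrist
o=ctrl.get_obs();im=ctrl.snapshot("wrist").astype(int);c=ctrl.calibration("wrist")
T=np.eye(4);T[:3,:3]=Ro.from_euler("xyz",o["orientation"],degrees=True).as_matrix();T[:3,3]=o["tool_pos"];E=T@c["hand_eye"]
m=(im[:,:,0]>90)&(im[:,:,1]<60)&(im[:,:,2]<60);m[300:]=0;v,u=np.nonzero(m);print(u.min(),u.max(),v.min(),v.max())
for uu in(u.min(),u.max()+1):
    d=E[:3,:3]@np.linalg.solve(c["K"],[uu,v.mean(),1]);p=E[:3,3];print(p+d*(.095-p[2])/d[2])
E
```

```text
scene (np.float64(263.16203703703707), np.float64(223.1574074074074)) 209 236 258 269
side (np.float64(289.1838565022422), np.float64(217.2242152466368)) 173 229 284 295
[0.5714 0.1854 0.0688]
32.15 [-2.2000e-01 -2.2000e-01 -1.0000e+00  5.6961e+02  1.8590e+02  1.6798e+02] [0.4  0.35 0.41] 0.0 [-0.01 -0.12  0.02]
33 307 68 298
[ 0.57005012 -0.01269964  0.095     ]
[0.56986121 0.2119852  0.095     ]
```

```bash
python3 -c "
from plant import ctrl
print(ctrl.close_job())"
```

```text
the job is handed in; nothing more can be done
None
```

The job is handed in: I pressed the plate onto its stops and slid the bolt to its end stop (27.7 mm). After I let go the plate stayed down, with about 6–7 N of push on the stops at most. One slip: my first grip closed too high and pushed the bolt about 4.5 mm while the plate was still up; the second grip brought it back before I pressed.

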